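# Clamp a bearing ring with the cam lever and try the taper gauge in it

## Robot

A 6-joint arm with a two-finger parallel gripper is mounted at the origin on the work surface. World frame = base frame: x ahead of the robot, y to its left, z up, the work surface at z = 0. Lengths are in m, angles in degrees, forces in N, time in s.
With the tool pointing down it reaches from about 0.4 to 0.825 m from the base axis. Payload 7 kg.
Tool frame: the origin (TCP) lies midway between the tips of the shut fingers; the grasp point (between the pads) lies 19 mm behind it; z points along the fingers, y is the direction in which the jaws open and shut (so a half turn about z gives the same grasp; the last joint's range is limited). The gripper opens to 88 mm and grips with 3 to 60 N. Pads are 19 mm wide; open, the fingers measure 130 mm over their backs; the gripper's body (78 mm by 193 mm) begins 47 mm behind the grasp point.
Start: joints at [-54.139, 20.546, 0.682, 0, -70.136, -16.507], TCP at [0.224, -0.637, 0.227] pointing down, gripper open.
Joint ranges: [-176.03, 176.03], [-82.01, 121.73], [-58.28, 71.71], [-173.87, 95.51], [-174.79, -0.11], [-173.66, 173.66]. Speed limits (degrees/s): [136.94, 136.94, 172.46, 180, 180, 180].

## Interface

Orientations are given as a 3x3 rotation matrix whose columns are the frame's x, y, z axes.
In Python, from rig import robot gives the robot as it stands. Calls block until the motion is done:
- robot.goto(position, orientation): joint-space move of the TCP to a pose.
- robot.servo_line(position, ori=None, speed=0.15): straight line of the TCP; ori=None keeps the orientation; speed is the mean speed in m/s.
- robot.movej(angles): joint-space move.
- robot.move_gripper(opening): opening from 0.0 (shut) to 1.0 (fully open); the grip force is fixed at half the most; returns when the fingers have stopped.
- robot.dwell(seconds).
- robot.ik(position, orientation): joint angles nearest the present ones, or None.
- robot.grab_frame(name): name is "side" or "top" or "wrist"; returns (picture, depth): 384x512x3 uint8, red, green, blue; 384x512 float32, m along the optical axis (not along the pixel's ray), 0 where there is no reading.
- robot.camera_info(name): a dict with "vfov" (degrees; the focal length in pixels is half the picture's height over the tangent of half this angle, whatever the lens; pixels are square), "cx", "cy" (the principal point, pixels), "k1" (the pictures are not rectified: a ray, as slopes to the right and down, at radius r is drawn at 1 + k1 r^2 times it, then the intrinsics apply), "view" (4x4, takes a point from world to camera coordinates); the wrist camera has in their place "T_tool_cam" (4x4, takes a point from camera to tool coordinates, whose origin is the TCP and whose axes are the flange's). Camera axes: x right, y down, z forward; pixel columns grow to the right and rows downward; lengths in m; the calibration is good to about 2 mm. A picture is of the moment at which its call begins: read the wrist's pose just before it. camera_info takes no time and is no camera call.
A pose or a line that the arm cannot do raises robot.Unreachable and nothing moves.
- robot.job_done(): hands the job in, once; it reports no verdict.
Readings, each from a call of its own:
- robot.read_t(): time.
- robot.read_qpos(): joint angles.
- robot.read_qvel(): joint speeds.
- robot.read_effort(): joint torques, N m.
- robot.read_position(): TCP position.
- robot.read_tcp_rot(): TCP orientation.
- robot.read_force(): force on the tool from outside, world axes, zero at the start.
- robot.read_ft_torque(): the same for the moment, N m.
- robot.read_grip_width(): opening from 0.0 (shut) to 1.0 (fully open).
Only numpy, scipy, OpenCV 4.12 (cv2) and the standard library are available. Lean on these libraries where they do the work, as an engineer would, in place of code of your own. Each camera call takes 0.05 s, during which the arm holds its last target.

## Task

Swing the clamp's cam lever fully back open, then set the bearing outer ring, wide mouth up as it lies, on the clamp base in front of the sprung V-jaw and let go of it. Turn the cam lever just far enough that the cam takes up the gap and pushes the ring into the V, the jaw giving about 3 mm on its springs (never squeezed near the end of its travel), and leave it clamped so. Then take the taper gauge from its stand and lower it gently, upright, into the ring until it just rests in the taper, without pressing or dropping it, and let go; leave the basket, jar and marker alone.

Things in the scene. Friction and masses are not known exactly. Their poses are not given: they have to be found in the camera images.
- clamp_base: Aluminium base plate of the clamp, 140 mm (its x) by 215 mm (its y), 20 mm thick, fixed to the bench; its yaw varies. Origin on its underside, 7.5 mm along +y from the plate's middle. The sprung V-jaw stands at its -y end, the cam and lever at its +y end, all on the line x = 0; the cam pushes along -y.
- jaw_block: Grey block 62 x 30 x 34 mm high bolted on the base plate, that carries the sprung V-jaw on its +y side; where it stands along the base differs from time to time by up to 6 mm. Origin at the centre of its underside, axes as the base.
- v_jaw (a joint): Travel (m) of the steel V-jaw on its springs towards the block: 0 free, grows as it is pushed in, 0.010 is its hard end. Springs 3 N per mm. Jaw 30 mm high, about 60 mm wide, opens towards +y of the base; its two faces look 38 degrees to either side of +y; V, cam and base are smooth and oiled.
- v_seat (a point): Where the ring's axis lies when the ring touches both faces of the V, at the height of the base plate's top; it moves with the jaw (75 mm from the block's centre along +y when the jaw is free, less as it is pushed in). Axes as the base.
- cam_lever (a joint): Angle (rad) of the cam lever: 0 is fully open (hard stop), grows as the lever turns clockwise seen from above, 2.4 is the other stop. It starts well turned in (1.85 to 2.2), so that the ring does not fit. It moves stiffly (friction 0.3 N m) and stays where it is left.
- cam_pivot (a point): Vertical pivot axis of the cam lever at the height of the base plate's top, 50 mm along +y of the base's origin. The cam is a steel disc, radius 22 mm, 24 to 50 mm above the bench, its centre 12 mm from the pivot: along +y of the base (away from the jaw) at lever angle 0, turning with the lever. At 0 it leaves a gap of about 6 to 12 mm to a ring in the free V.
- lever_knob (a point): Middle of the lever's black upright cylindrical knob, 24 mm diameter, standing 44 mm above the flat steel lever (18 mm wide, top 66 mm above the bench), 100 mm from the pivot. This point is 87 mm above the bench. At lever angle 0 the knob lies 160 degrees anticlockwise (seen from above) from the base's +x.
- ring: Loose steel outer ring of a tapered bearing, 62 mm outside diameter, 32 mm high, 0.35 kg, standing on the bench with its wide mouth up. The bore tapers straight from 50 mm diameter at the top to 34 mm at the bottom. Ground and oiled. Origin at the centre of its underside.
- gauge: Taper plug gauge, 115 mm tall, about 0.4 kg, upright in its stand: a steel taper of 36.5 mm diameter at the lower end, 56 mm diameter 39 mm above it, same taper as the ring's bore; above it a black cylindrical handle of 26 mm diameter from 39 to 110 mm height. Origin at the centre of its lower end; z up along it. Resting in the ring, its lower end lies 5 mm above the ring's underside.
- gauge_stand: Fixed wooden block 70 x 70 x 28 mm with a round blind hole 50 mm wide and 18 mm deep from above in which the gauge stands. Origin at the centre of its underside.
- basket: Bystander: blue plastic basket 220 x 150 x 55 mm with small bearings. Origin under its centre.
- grease_jar: Bystander: white jar with black lid, 56 mm diameter, 65 mm tall. Origin under its centre.
- marker: Bystander: black marker pen 135 mm long, 16 mm thick, lying. Origin under its middle.
Mind the look-alikes: they are no part of the job. What is shaped like the gauge but pink or turquoise is not meant.

How it is judged (in metres and radians):
On the way, in this order (a step that is already met when the one before it is completed fails the run):
1. the cam lever is swung fully back open (value of joint cam_lever below 0.2 rad), for 0.1 s.
2. the ring stands on the clamp base in front of the V-jaw, released (horizontal distance between ring and v_seat below 0.013 m and z of ring in the frame of clamp_base between 0.017 and 0.024 m and angle between ring's own z axis and vertical below 0.06 rad and contact force between ring and the fingers below 0.1 N and value of joint cam_lever below 0.6 rad), for 0.2 s.
3. the cam has pushed the ring into the V and the jaw in by 1 to 6 mm (value of joint v_jaw between 0.001 and 0.006 m and horizontal distance between ring and v_seat below 0.004 m and contact force between each of ring, gauge and the fingers below 0.1 N), for 0.3 s.
4. the gauge is lifted out of its stand (z of gauge in the frame of gauge_stand above 0.04 m), for 0.1 s.
At the end, for the whole second after the job is handed in: The ring stands level on the clamp base (within 4 mm of its seat in the V), clamped by the cam with the V-jaw pushed in between 1 and 6 mm; the gauge rests upright (within 0.08 rad) and centred (4 mm) in the ring, its lower end 2 to 9 mm above the ring's underside; all released and at rest (all of step 3 and z of ring in the frame of clamp_base between 0.017 and 0.024 m and angle between ring's own z axis and vertical below 0.06 rad and z of gauge in the frame of ring between 0.002 and 0.009 m and horizontal distance between gauge and ring below 0.004 m and angle between gauge's own z axis and vertical below 0.08 rad and linear speed of each of gauge, ring below 0.02 m/s); the robot touches nothing.
It fails at once if the clamp is overrun: the V-jaw is pushed in more than 7.5 mm (value of joint v_jaw above 0.0075 m).
It fails at once if the gauge is pressed or dropped into the ring: more than 60 N between them (contact force between gauge and ring above 60 N).
It fails at once if a bystander is moved more than 30 mm (distance of any of basket, grease_jar, marker from where it was at the start of the episode above 0.03 m).
It also fails if it takes over 72 s, if anything falls off the work surface, if the arm or the gripper's body presses on something with over 40 N, if the wrist force passes 120 N, or if a joint passes its speed limit or range.

## Working session

There is one attempt and no reset: what is moved stays moved. The work goes in short steps, each a Python script; the robot and the scene stay as the last script left them, time stands still between calls to the robot, and variables do not carry over. Pictures are saved under pics/ and viewed, and the job is handed in when it is done.

```bash
ls; mkdir -p pics
cat > h.py <<'E'
import numpy as np, cv2, sys
from rig import robot
def K(n):
    c=robot.camera_info(n); f=192/np.tan(np.radians(c['vfov'])/2); return c,f
def campose(n,pos=None,R=None):
    c=robot.camera_info(n)
    if 'view' in c: return np.linalg.inv(np.array(c['view']))
    T=np.eye(4);T[:3,:3]=R;T[:3,3]=pos
    return T@np.array(c['T_tool_cam'])
def slopes(n,u,v):
    c,f=K(n); M=np.array([[f,0,c['cx']],[0,f,c['cy']],[0,0,1.]])
    d=np.array([c['k1'],0,0,0,0.])
    p=np.stack([np.ravel(u),np.ravel(v)],-1).astype(float).reshape(-1,1,2)
    return cv2.undistortPoints(p,M,d)[:,0]
def cloud(n,depth,T):
    v,u=np.mgrid[0:384,0:512]
    s=slopes(n,u,v); z=depth.ravel()[:,None]
    P=np.hstack([s*z,z]); W=P@T[:3,:3].T+T[:3,3]
    W[depth.ravel()<=0]=np.nan
    return W.reshape(384,512,3)
def onplane(n,u,v,zw,T):
    s=slopes(n,u,v); d=np.hstack([s,np.ones((len(s),1))])@T[:3,:3].T; o=T[:3,3]
    return o+d*((zw-o[2])/d[:,2])[:,None]
def shot(n,name):
    p=np.array(robot.read_position());R=np.array(robot.read_tcp_rot())
    im,d=robot.grab_frame(n); T=campose(n,p,R)
    cv2.imwrite(f'pics/{name}.png',im[:,:,::-1]); np.savez(f'/tmp/{name}.npz',im=im,d=d,T=T,W=cloud(n,d,T))
    return im,d,T
E
python3 - <<'E'
from h import *
for n in('side','top','wrist'):
    im,d,T=shot(n,n+'0'); print(n,robot.camera_info(n)['k1'],T[:3,3].round(3),T[:3,2].round(2))
print(robot.read_t(),robot.read_tcp_rot())
a=cv2.imread('pics/top0.png');cv2.imwrite('pics/top0b.png',cv2.resize(a,(800,600),interpolation=cv2.INTER_CUBIC))
E
```

```text
pics
side -0.08871539368515019 [0.497 0.908 0.834] [ 0.08 -0.78 -0.62]
top 0.03923142992161669 [ 0.382 -0.035  1.007] [ 0.22  0.   -0.97]
wrist -0.09472779169649742 [ 0.154 -0.66   0.385] [ 0.26  0.09 -0.96]
0.15 [[-9.43511450e-01 -3.31339495e-01 -5.31374052e-04]
 [-3.31339896e-01  9.43510791e-01  1.12279563e-03]
 [ 1.29330613e-04  1.23543596e-03 -9.99999228e-01]]
```

View pics/top0b.png

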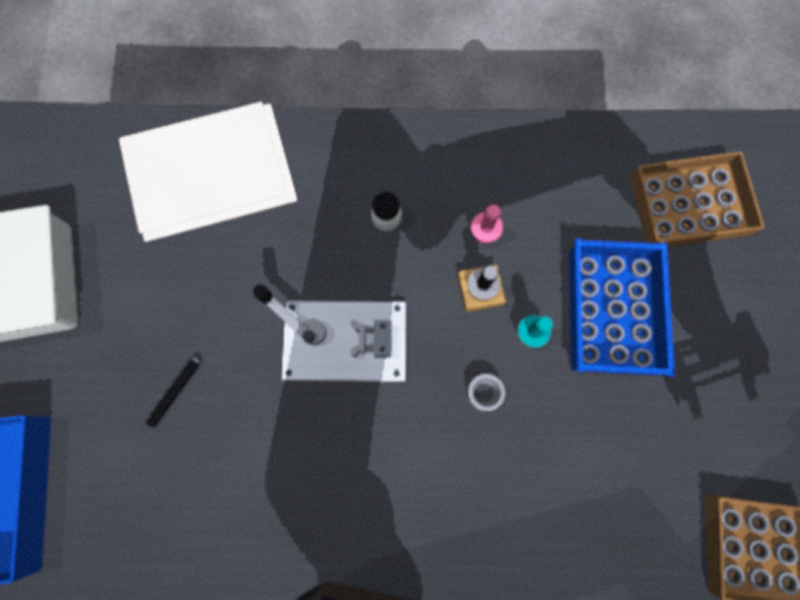

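View pics/side0.png

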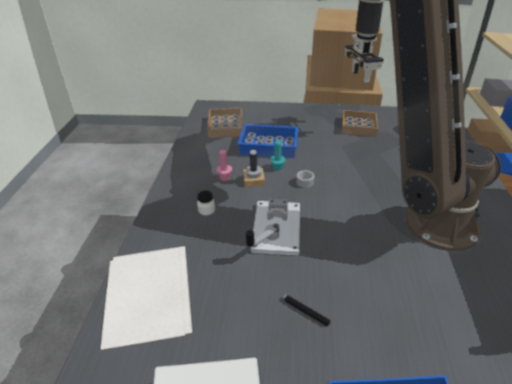

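The top view (800 px version) shows several gauge-shaped things. The black-handled gauge stands in the wooden stand at (485,282), and its look-alikes are pink at (487,223) and turquoise at (535,330). The ring is at (487,392); the small rings in the trays at (590,265) and (680,200) are the things it could be confused with. The clamp is at (345,340), with its knob at (262,293). I choose the black gauge in the stand and will check it with a close crop.

Run:
```python
from h import *
a=np.load('/tmp/top0.npz'); W=a['W'];im=a['im']
def px(u,v): return W[int(v*.64),int(u*.64)].round(3)
for n,p in dict(gaugetop=(489,270),stand=(466,305),ring=(487,377),ringb=(487,395),knob=(262,293),jar=(386,200),turq=(540,322),c1=(292,305),c2=(400,305),c3=(402,378),c4=(286,378),bench=(440,350),pivot=(310,328),block=(380,330)).items(): print(n,px(*p))
c=im[150:270,170:360,::-1]; cv2.imwrite('pics/c0.png',cv2.resize(c,None,fx=4,fy=4,interpolation=cv2.INTER_CUBIC))
# plate mask by height
z=W[...,2]; m=((z>.012)&(z<.027)&(W[...,0]>.3)&(W[...,0]<.6)&(W[...,1]>-.15)&(W[...,1]<.2)).astype(np.uint8)
n,l,s,_=cv2.connectedComponentsWithStats(m); k=1+s[1:,4].argmax()
P=W[l==k]; print(len(P),np.median(P[:,2]),cv2.minAreaRect(P[:,:2].astype(np.float32)*1000))
```

```text
gaugetop [ 0.635 -0.178  0.124]
stand [ 0.596 -0.154  0.028]
ring [ 0.47  -0.186  0.028]
ringb [ 0.442 -0.19  -0.   ]
knob [0.596 0.19  0.109]
jar [ 0.777 -0.01   0.067]
turq [ 0.55  -0.261  0.112]
c1 [0.594 0.158 0.022]
c2 [ 0.597 -0.037  0.018]
c3 [ 0.469 -0.041  0.021]
c4 [0.467 0.16  0.017]
bench [ 0.519 -0.108 -0.001]
pivot [0.55  0.118 0.049]
block [ 0.545 -0.003  0.051]
3067 0.018945978992751855 ((530.7620849609375, 61.48994445800781), (214.7285614013672, 138.26380920410156), 89.9957504272461)
```

View pics/wrist0.png

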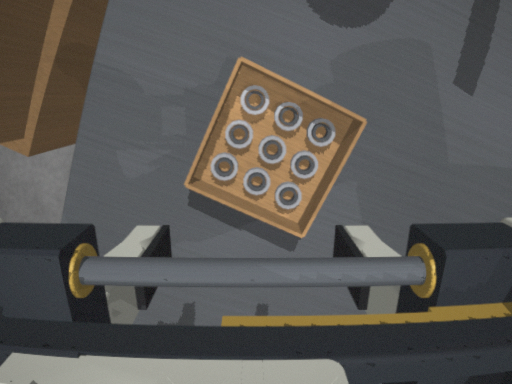

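```bash
ls pics
```

```text
c0.png
side0.png
top0.png
top0b.png
wrist0.png
```

View pics/c0.png

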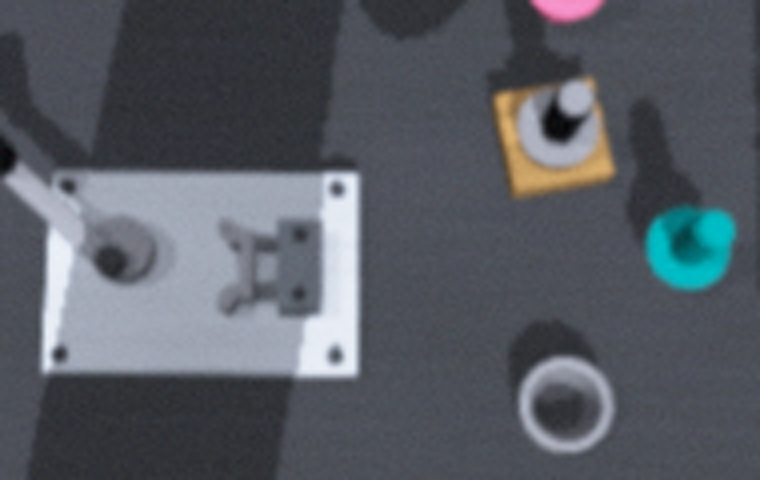

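```bash
cat >> h.py <<'E'
def Rd(h):
    h=np.radians(h); c,s=np.cos(h),np.sin(h)
    return np.array([[c,s,0],[s,-c,0],[0,0,-1.]])
E
python3 - <<'E'
from h import *
a=np.load('/tmp/wrist0.npz'); T=a['T']
Tt=np.eye(4);Tt[:3,:3]=robot.read_tcp_rot();Tt[:3,3]=robot.read_position()
for uv in [(256,120),(0,0),(511,0),(256,0),(0,220),(511,220)]:
    w=onplane('wrist',[uv[0]],[uv[1]],0.0,T)[0]; print(uv,w.round(3),(np.linalg.inv(Tt)@np.append(w,1))[:2].round(3))
for p,h in [((.47,.07,.22),180),((.52,.07,.25),180),((.596,.19,.075),227),((.45,.07,.25),0),((.436,.153,.075),340),((.53,.065,.06),180),((.46,-.19,.05),180),((.62,-.165,.1),180),((.53,.065,.12),180)]:
    q=robot.ik(p,Rd(h)); print(p,h,None if q is None else np.round(q,1))
E
```

```text
(256, 120) [ 0.175 -0.647  0.   ] [0.05  0.006]
(0, 0) [ 0.136 -0.979  0.   ] [ 0.197 -0.294]
(511, 0) [-0.066 -0.411  0.   ] [0.198 0.309]
(256, 0) [ 0.051 -0.69   0.   ] [0.18  0.006]
(0, 220) [ 0.41  -0.933  0.   ] [-0.078 -0.342]
(511, 220) [ 0.179 -0.272  0.   ] [-0.079  0.358]
(0.47, 0.07, 0.22) 180 [  32.3    1.7  -24.2    0.   -64.2 -122.3]
(0.52, 0.07, 0.25) 180 [  29.1    5.4  -16.     0.   -68.5 -119.1]
(0.596, 0.19, 0.075) 227 [ 35.5  23.5 -16.4   0.  -50.1 -78.5]
(0.45, 0.07, 0.25) 0 [ 33.7  -1.7 -23.5   0.  -68.2  56.3]
(0.436, 0.153, 0.075) 340 [ 43.9   9.9 -37.    0.  -43.1  26.1]
(0.53, 0.065, 0.06) 180 [  28.    17.2  -29.1    0.   -43.7 -118. ]
(0.46, -0.19, 0.05) 180 [  0.2  15.1 -34.2   0.  -40.7 -90.2]
(0.62, -0.165, 0.1) 180 [  2.5  23.3 -12.8   0.  -53.9 -92.5]
(0.53, 0.065, 0.12) 180 [  28.    12.9  -25.4    0.   -51.7 -118. ]
```

The crop confirms that the black-handled gauge is in the wooden stand. Next I take close wrist views, first over the ring and gauge, then over the clamp.

Run:
```python
from h import *
robot.goto((.62,-.17,.25),Rd(180)); shot('wrist','w1')
robot.goto((.61,.08,.25),Rd(180)); shot('wrist','w2'); print(robot.read_t(),robot.read_position())
```

```text
3.425 [0.61020236 0.07872202 0.25000365]
```

View pics/w1.png

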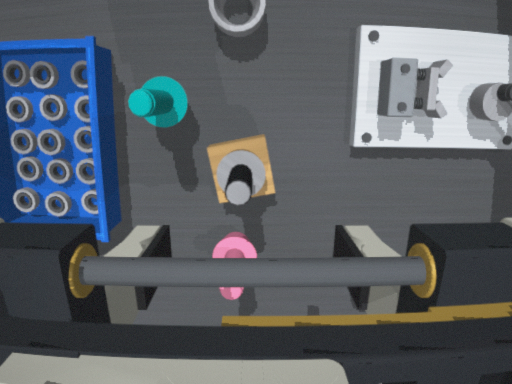

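View pics/w2.png

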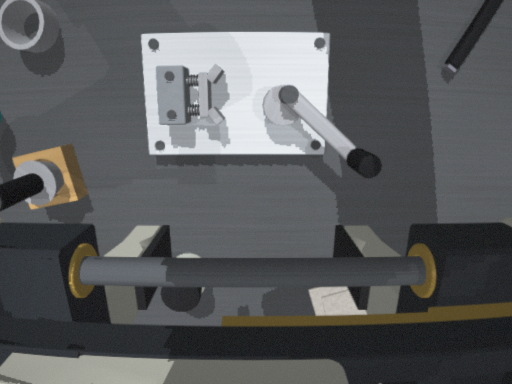

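Picture w2 shows the plate with corners near (145,34), (330,34), (325,154) and (150,154). The block is at (172,95), the pivot at (285,95) and the knob top at (367,166). In w1 the ring is at (238,10) and the gauge cap at (238,192). Now I measure them.

Run:
```python
from h import *
def rect(P): 
    r=cv2.minAreaRect(P.astype(np.float32)*1000); return [np.round(x,1) for x in r]
for nm in('w2','w1','top0'):
    a=np.load(f'/tmp/{nm}.npz'); W=a['W'];im=a['im'];T=a['T']; cam='top' if nm=='top0' else 'wrist'
    z=W[...,2];x=W[...,0];y=W[...,1]
    bb=(x>.42)&(x<.64)&(y>-.08)&(y<.2)
    m=((z>.013)&(z<.027)&bb).astype(np.uint8)
    P=W[m>0]; print(nm,'plate',len(P),np.median(P[:,2]).round(4),rect(P[:,:2]))
    # color-based
    g=im.min(2); mm=((g>110)&bb&(z<.03)).astype(np.uint8)
    n,l,s,_=cv2.connectedComponentsWithStats(mm); k=1+s[1:,4].argmax()
    v,u=np.nonzero(l==k); Q=onplane(cam,u,v,.02,T); print('  col',rect(Q[:,:2]))
    b=(z>.049)&(z<.059)&bb&(y<.03); P=W[b]; 
    if len(P)>30: print('  block',len(P),np.median(P[:,2]).round(4),rect(P[:,:2]))
    b=(z>.104)&(z<.116)&(x>.55)&(y>.14)&(y<.25); P=W[b]
    if len(P)>5: print('  knobtop',len(P),P.mean(0).round(4),P.min(0).round(4),P.max(0).round(4))
    b=(z>.024)&(z<.04)&(abs(x-.46)<.05)&(abs(y+.19)<.05); P=W[b]
    if len(P)>20: 
        c,r=cv2.minEnclosingCircle(P[:,:2].astype(np.float32)); print('  ring',len(P),np.median(P[:,2]).round(4),np.round(c,4),r)
    b=(z>.115)&(z<.13)&(abs(x-.63)<.05)&(abs(y+.17)<.04); P=W[b]
    if len(P)>5: 
        c,r=cv2.minEnclosingCircle(P[:,:2].astype(np.float32)); print('  gtop',len(P),P.mean(0).round(4),np.round(c,4),r)
    b=(z>.024)&(z<.031)&(abs(x-.62)<.06)&(abs(y+.17)<.06); P=W[b]
    if len(P)>20: print('  stand',len(P),np.median(P[:,2]).round(4),rect(P[:,:2]))
    b=(z>.043)&(z<.056)&(abs(x-.62)<.06)&(abs(y+.17)<.06); P=W[b]
    if len(P)>20:
        c,r=cv2.minEnclosingCircle(P[:,:2].astype(np.float32)); print('  gshoulder',len(P),np.median(P[:,2]).round(4),np.round(c,4),r)
```

```text
w2 plate 17186 0.0208 [array([531.3,  61. ]), array([139.4, 216.4]), np.float64(0.1)]
  col [array([531. ,  61.1]), array([140.4, 216.2]), np.float64(0.1)]
  block 1936 0.0545 [array([531.7,   3.8]), array([61.1, 52.3]), np.float64(0.0)]
  knobtop 471 [0.5968 0.1915 0.1102] [0.586  0.1807 0.1042] [0.6086 0.204  0.1132]
  ring 1100 0.0317 [ 0.4431 -0.1848] 0.03157120570540428
  gtop 110 [ 0.63   -0.1715  0.1186] [ 0.6298 -0.1749] 0.010627920739352703
  stand 1265 0.0284 [array([ 629.3, -182.4]), array([70.8, 73.1]), np.float64(10.7)]
  gshoulder 1044 0.0495 [ 0.629  -0.1824] 0.028767311945557594
w1 plate 13699 0.021 [array([531.2,  59.6]), array([214.3, 139.5]), np.float64(90.0)]
  col [array([531.1,  57.9]), array([140.5, 218.2]), np.float64(0.0)]
  block 1996 0.0547 [array([531.3,   3.5]), array([52.9, 62.3]), np.float64(90.0)]
  ring 660 0.0324 [ 0.4434 -0.1859] 0.03094278648495674
  gtop 593 [ 0.6272 -0.1827  0.1241] [ 0.6288 -0.1833] 0.013103513047099113
  stand 1378 0.0285 [array([ 628.8, -183.1]), array([70.5, 70.1]), np.float64(10.8)]
  gshoulder 1097 0.0496 [ 0.629  -0.1831] 0.028291841968894005
top0 plate 3129 0.0189 [array([531.6,  61.5]), array([214.6, 140.3]), np.float64(89.9)]
  col [array([530.6,  61.9]), array([141.8, 216.2]), np.float64(0.4)]
  block 293 0.0528 [array([531.8,   5.1]), array([60.1, 48.5]), np.float64(0.9)]
  knobtop 64 [0.5972 0.1925 0.1091] [0.5858 0.1823 0.1046] [0.6091 0.2041 0.1131]
  ring 192 0.0305 [ 0.4428 -0.1845] 0.03084179200232029
  gtop 75 [ 0.6275 -0.1804  0.1226] [ 0.6285 -0.18  ] 0.012845486402511597
  stand 239 0.027 [array([ 629.2, -181.8]), array([70.6, 70.4]), np.float64(10.9)]
  gshoulder 200 0.0479 [ 0.6297 -0.1817] 0.02832701802253723
```

Sizes and heights agree, the knob lies 98.7 mm from the pivot, and the lever angle is about 1.95 rad. Now I swing the lever open.

```bash
cat >> h.py <<'E'
PIV=np.array([.5312,.1188])
def arc(phi,z,r=.0995):
    f=np.radians(phi); return (PIV[0]+r*np.cos(f),PIV[1]+r*np.sin(f),z)
def swing(a,b,z,step=8,speed=.08):
    n=max(1,int(np.ceil(abs(b-a)/step)))
    for p in np.linspace(a,b,n+1)[1:]:
        robot.servo_line(arc(p,z),ori=Rd(p+180),speed=speed)
        print(round(p,1),np.round(robot.read_force(),1))
E
python3 - <<'E'
from h import *
a=np.load('/tmp/w2.npz');W=a['W'];z=W[...,2]
P=W[(z>.0525)&(z<.058)&(abs(W[...,0]-.531)<.05)&(W[...,1]<.03)&(W[...,1]>-.05)];print('block',cv2.minAreaRect(P[:,:2].astype(np.float32)*1000))
robot.goto(arc(48,.15),Rd(228)); robot.move_gripper(.6)
robot.servo_line(arc(48,.076),speed=.15); robot.move_gripper(.33); print(robot.read_grip_width(),robot.read_force().round(1))
shot('wrist','w3')
swing(48,160,.076)
print(robot.read_position(),robot.read_t()); shot('wrist','w4')
E
```

```text
block ((531.7402954101562, 4.071187973022461), (61.06098937988281, 51.72679138183594), 0.029033860191702843)
0.32994921818273504 [-0.2  0.  -0.6]
56.0 [-0.3 -0.4 -0.2]
64.0 [-0.  -0.2 -0.2]
72.0 [-0.8  0.2  0.1]
80.0 [-0.7  0.7  0.1]
88.0 [-0.2 -0.6 -0.1]
96.0 [-0.9  0.3 -0. ]
104.0 [ 0.1 -0.   0.1]
112.0 [-0.1 -0.5 -0.6]
120.0 [0.  0.9 0. ]
128.0 [-0.3  0.  -1.1]
136.0 [-0.4  0.2  0.2]
144.0 [ 0.1 -0.   0. ]
152.0 [ 0.  -0.4 -0.7]
160.0 [-0.1 -1.1 -0.2]
[0.43774869 0.15284976 0.0759755 ] 10.7833
```

View pics/w4.png

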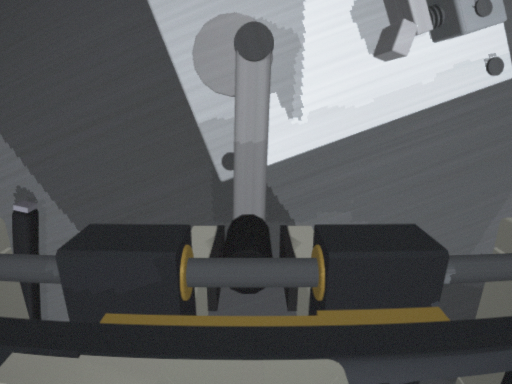

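Run:
```python
from h import *
robot.move_gripper(.5)
p=robot.read_position(); robot.servo_line((p[0],p[1],.16),speed=.2)
robot.goto((.55,.11,.25),Rd(270)); im,d,T=shot('wrist','w5')
W=np.load('/tmp/w5.npz')['W'];z=W[...,2]
P=W[(z>.103)&(z<.116)&(abs(W[...,0]-.44)<.05)&(abs(W[...,1]-.15)<.05)]
if len(P):
    k=P.mean(0);print('knob',len(P),k,np.degrees(np.arctan2(k[1]-PIV[1],k[0]-PIV[0])))
print(robot.read_t())
```

```text
knob 285 [0.44022287 0.15031947 0.10988006] 160.89110839983658
12.9333
```

View pics/w5.png

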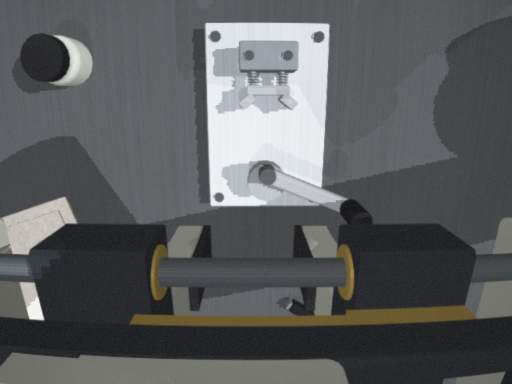

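In w5 the lever is open, with the knob at (357,212), which measures 160.9°. The jaw is at (268,92), free. Next is the ring: grasp, lift, check and place.

Run:
```python
from h import *
W=np.load('/tmp/w5.npz')['W'];z=W[...,2]
P=W[(z>.0525)&(z<.058)&(abs(W[...,0]-.531)<.05)&(W[...,1]<.03)&(W[...,1]>-.05)];print('block',P.min(0),P.max(0),cv2.minAreaRect(P[:,:2].astype(np.float32)*1000))
P=W[(z>.014)&(z<.026)&(abs(W[...,0]-.531)<.1)&(W[...,1]<.2)&(W[...,1]>-.1)];print('plate',cv2.minAreaRect(P[:,:2].astype(np.float32)*1000))
robot.move_gripper(1.0)
robot.goto((.4431,-.185,.12),Rd(270))
robot.servo_line((.4431,-.185,.05),speed=.15)
robot.servo_line((.4431,-.185,.0055),speed=.06)
print(robot.read_force().round(1))
robot.move_gripper(.4); print(robot.read_grip_width()*88)
robot.servo_line((.4431,-.185,.12),speed=.12)
print(robot.read_grip_width()*88,robot.read_force().round(1),robot.read_t())
shot('wrist','w6')
```

```text
block [ 0.50021988 -0.0218686   0.05250353] [0.56172989 0.02950821 0.05797332] ((530.973388671875, 3.8081226348876953), (61.51210403442383, 51.3725471496582), 0.03529655560851097)
plate ((531.3057250976562, 60.87810516357422), (140.9123077392578, 214.3970947265625), 0.178683802485466)
[0.2 0.7 0.3]
61.986392336644265
62.03438977438515 [ 0.1 -0.1 -3.2] 18.2833
```

View pics/w6.png

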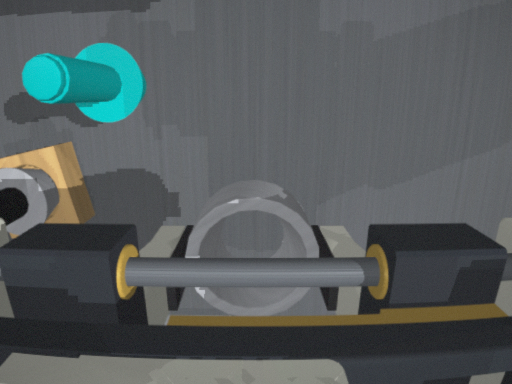

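The ring is held level in the gripper at (253,255), 62.0 mm wide and 3.2 N. Now placing it.

Run:
```python
from h import *
W=np.load('/tmp/w6.npz')['W'];z=W[...,2]
P=W[(z>.134)&(z<.155)&(abs(W[...,0]-.443)<.04)&(abs(W[...,1]+.185)<.04)]
print('ring held',len(P),P.mean(0),P.min(0),P.max(0))
X=.5313;Y=.0708
robot.goto((X,Y,.13),Rd(270))
robot.servo_line((X,Y,.035),speed=.12)
robot.servo_line((X,Y,.0262),speed=.03)
print(robot.read_force().round(1))
robot.move_gripper(.82); print(robot.read_grip_width()*88, robot.read_force().round(1))
robot.servo_line((X,Y,.09),speed=.12); robot.servo_line((.55,.10,.22),speed=.25)
shot('wrist','w7');print(robot.read_t())
W=np.load('/tmp/w7.npz')['W'];z=W[...,2]
P=W[(z>.049)&(z<.056)&(abs(W[...,0]-.531)<.04)&(W[...,1]>.03)&(W[...,1]<.105)]
print('ring',len(P),np.median(P[:,2]),cv2.minEnclosingCircle(P[:,:2].astype(np.float32)))
```

```text
ring held 7124 [ 0.44243626 -0.18916029  0.14403676] [ 0.40301137 -0.21734088  0.13400865] [ 0.48299553 -0.15628158  0.1549999 ]
[-0.5 -0.9 -3.6]
72.14802903380692 [-0.1 -1.1 -0. ]
22.6583
ring 1677 0.05291392353679941 ((0.531762957572937, 0.06186244264245033), 0.038490742444992065)
```

View pics/w7.png

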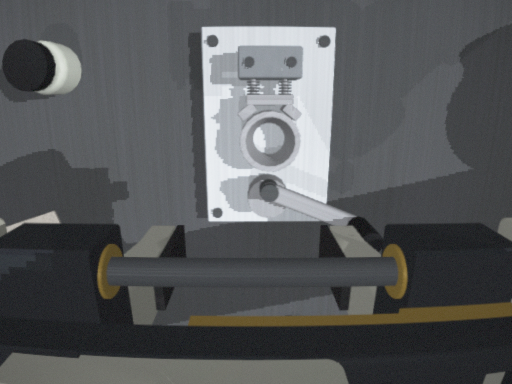

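```bash
cat >> h.py <<'E'
from scipy.optimize import minimize
def ringc(nm,g=(.531,.07),zt=.052):
    a=np.load(f'/tmp/{nm}.npz');W=a['W'];z=W[...,2]
    m=(abs(z-zt)<.004)&(np.hypot(W[...,0]-g[0],W[...,1]-g[1])<.045)
    P=W[m];best=None
    # annulus 25..31 mm: smooth score, jaw half (y<cy-10mm) left out
    def cost(c):
        r=np.hypot(P[:,0]-c[0],P[:,1]-c[1]); s=P[:,1]>c[1]-.010
        f=1/(1+np.exp(-(r-.0250)/.0006))/(1+np.exp((r-.0310)/.0006))
        return -f[s].sum()+ 0.9*(1-f[s]).sum()
    G=[(cost((x,y)),x,y) for x in np.arange(g[0]-.008,g[0]+.008,.001) for y in np.arange(g[1]-.012,g[1]+.012,.001)]
    b=min(G); r=minimize(cost,b[1:],method='Nelder-Mead',options=dict(initial_simplex=[b[1:],(b[1]+.001,b[2]),(b[1],b[2]+.001)]))
    # jaw bar / block front by median edge
    return r.x.round(4),np.median(P[:,2]).round(4)
E
python3 - <<'E'
from h import *
print(ringc('w7'))
im=np.load('/tmp/w7.npz')['im'][20:230,190:350,::-1]; cv2.imwrite('pics/c7.png',cv2.resize(im,None,fx=3.5,fy=3.5,interpolation=cv2.INTER_CUBIC)[:600])
E
```

```text
(array([0.531 , 0.0679]), np.float64(0.0529))
```

View pics/c7.png

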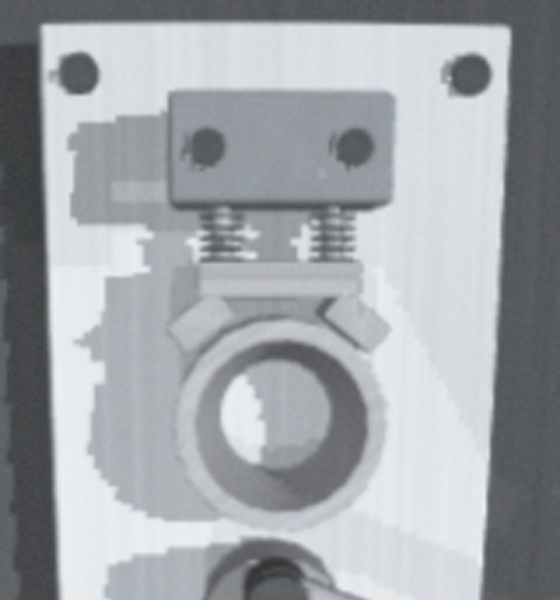

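The ring stands at (0.531, 0.068), 53 mm top height, close to the V. The geometry gives about 100° of lever for a 3 mm push. I turn to about 90° first, look, then finish.

Run:
```python
from h import *
robot.move_gripper(.5)
robot.goto(arc(160,.15),Rd(340)); robot.servo_line(arc(160,.076),speed=.15)
robot.move_gripper(.33)
swing(160,69,.076,step=10,speed=.09)
print(robot.read_t()); shot('wrist','w8'); print(ringc('w8'))
W=np.load('/tmp/w8.npz')['W'];z=W[...,2]
P=W[(z>.0525)&(z<.058)&(abs(W[...,0]-.531)<.05)&(W[...,1]<.02)&(W[...,1]>-.05)]
if len(P):print('block',P.min(0),P.max(0))
P=W[(z>.106)&(z<.116)&(np.hypot(W[...,0]-arc(70,0)[0],W[...,1]-arc(70,0)[1])<.02)]
if len(P): k=P.mean(0);print('knob',len(P),k,np.degrees(np.arctan2(k[1]-PIV[1],k[0]-PIV[0])))
```

```text
150.9 [0.6 0.2 0.1]
141.8 [ 0.9  0.5 -0.4]
132.7 [-0.9 -0.  -0.8]
123.6 [-0.4  0.  -0.3]
114.5 [-0.3  0.1  0.1]
105.4 [-0.4 -1.1  0.4]
96.3 [-0.4  0.1  0.7]
87.2 [-0.  -0.2  0.5]
78.1 [-0.2 -0.2  1.2]
69.0 [ 0.1 -0.1  0.3]
28.7167
(array([0.5313, 0.0679]), np.float64(0.0512))
knob 819 [0.56232534 0.20837126 0.1097372 ] 70.8380437848669
```

View pics/w8.png

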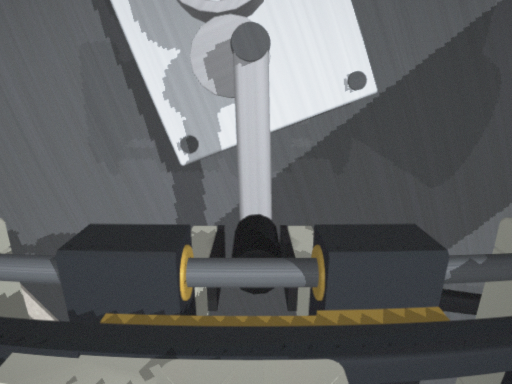

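In w8 the knob is caged at (258,235), so the lever angle is about 89°. The cam is just touching the ring, and only the ring's edge shows at (220,0). I turn to about 99°, then lift off and check from above.

Run:
```python
from h import *
swing(69,59.7,.076,step=5,speed=.04)
robot.move_gripper(.5)
p=robot.read_position(); robot.servo_line((p[0],p[1],.15),speed=.2)
robot.goto((.55,.10,.22),Rd(270))
shot('wrist','w9');print(robot.read_t(),ringc('w7'),ringc('w9'))
W=np.load('/tmp/w9.npz')['W'];z=W[...,2]
P=W[(z>.0525)&(z<.058)&(abs(W[...,0]-.531)<.05)&(W[...,1]<.02)&(W[...,1]>-.05)];print('block',P.min(0),P.max(0))
im=np.load('/tmp/w9.npz')['im'][20:230,190:350,::-1]; cv2.imwrite('pics/c9.png',cv2.resize(im,None,fx=3.5,fy=3.5,interpolation=cv2.INTER_CUBIC)[:600])
```

```text
64.4 [-0.9  1.2  1.4]
59.7 [-0.7  2.   1.1]
31.2333 (array([0.531 , 0.0679]), np.float64(0.0529)) (array([0.5318, 0.0635]), np.float64(0.0526))
block [ 0.5003367  -0.02157806  0.05250314] [0.56198944 0.00815389 0.05794148]
```

View pics/c9.png

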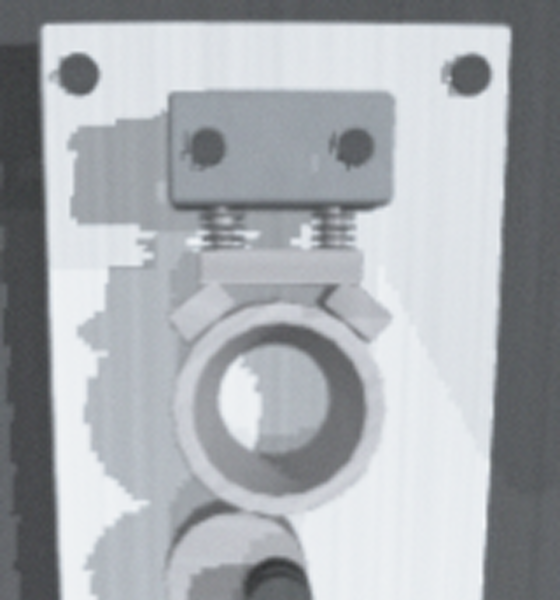

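Run:
```python
from h import *
A=cv2.cvtColor(np.load('/tmp/w7.npz')['im'],cv2.COLOR_RGB2GRAY);B=cv2.cvtColor(np.load('/tmp/w9.npz')['im'],cv2.COLOR_RGB2GRAY)
def tr(r0,r1,c0,c1,pad=10):
    t=A[r0:r1,c0:c1];f=4
    t=cv2.resize(t,None,fx=f,fy=f,interpolation=cv2.INTER_CUBIC);s=cv2.resize(B[r0-pad:r1+pad,c0-pad:c1+pad],None,fx=f,fy=f,interpolation=cv2.INTER_CUBIC)
    m=cv2.matchTemplate(s,t,cv2.TM_CCOEFF_NORMED);_,v,_,l=cv2.minMaxLoc(m);return v,l[0]/f-pad,l[1]/f-pad
for n,b in dict(block=(42,82,232,308),bar=(94,106,243,298),jawL=(98,118,236,256),jawR=(98,118,284,304)).items(): print(n,tr(*b))
W=np.load('/tmp/w9.npz')['W']; print((W[100,268]-W[110,268]))
for nm in('w7','w9'):
    W=np.load(f'/tmp/{nm}.npz')['W'];c=W[85:135,255:280]; 
    P=c[(abs(c[...,2]-.05)<.003)]; print(nm,[np.round(np.percentile(P[:,1],q),4) for q in (1,5)])
```

```text
block (0.9948573112487793, 0.0, 0.0)
bar (0.8981121778488159, 0.25, -3.5)
jawL (0.8190721869468689, 0.25, -4.0)
jawR (0.9383561611175537, 0.25, -3.75)
[ 8.65437967e-05 -9.58649877e-03  5.42678061e-05]
w7 [np.float64(0.0231), np.float64(0.0231)]
w9 [np.float64(0.0202), np.float64(0.0212)]
```

Jaw tracking between w7 and w9 (bar at row ~94→90) gives a shift of about 3.7 px, or roughly 3.6 mm, while the block stays still. The ring moved by a similar amount, so it is clamped within bounds. Next I take the gauge.

Run:
```python
from h import *
robot.goto((.629,-.1825,.19),Rd(180)); 
shot('top','t1'); print('ring top cam',ringc('t1'))
robot.servo_line((.629,-.1825,.076),speed=.12); print(robot.read_force().round(1))
robot.move_gripper(.2); print(robot.read_grip_width()*88)
shot('wrist','w10')
robot.servo_line((.629,-.1825,.20),speed=.1)
print(robot.read_grip_width()*88,robot.read_force().round(1),robot.read_t())
shot('wrist','w11')
```

```text
ring top cam (array([0.523, 0.058]), np.float64(nan))
[ 0.5  0.7 -0. ]
25.505326618989443
25.10968071896189 [ 0.1  0.3 -3.7] 35.4083
  return _methods._mean(a, axis=axis, dtype=dtype,
  ret = ret.dtype.type(ret / rcount)
```

View pics/w11.png

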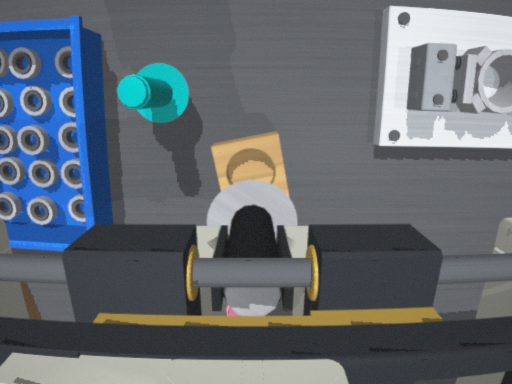

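View pics/t1.png

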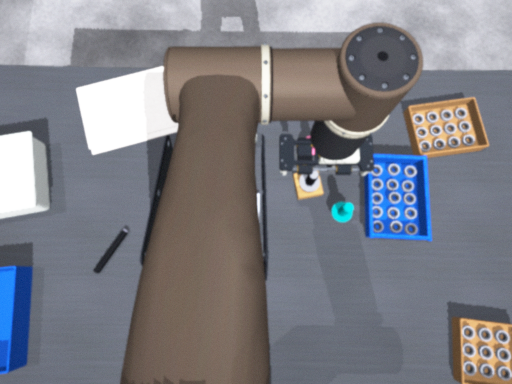

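The gauge is held upright with its shoulder at (252,215), 3.7 N, clear of the stand; the top view is blocked by the arm. I move to hover over the ring and measure both.

Run:
```python
from h import *
W=np.load('/tmp/w11.npz')['W'];z=W[...,2]
for z0 in(.173,):
    P=W[(abs(z-z0)<.004)&(np.hypot(W[...,0]-.629,W[...,1]+.1825)<.04)]
    r=minimize(lambda c:np.sum(np.maximum(np.hypot(P[:,0]-c[0],P[:,1]-c[1])-.028,0)**2)*1e6,(.629,-.1825),method='Nelder-Mead')
    print('shoulder',len(P),np.median(P[:,2]),P.min(0),P.max(0),r.x)
robot.goto((.5312,.0642,.20),Rd(180))
robot.servo_line((.5312,.0642,.135),speed=.15)
shot('wrist','w12'); print(robot.read_t(),robot.read_position(),robot.read_force().round(1))
print(ringc('w12',g=(.5312,.064)))
```

```text
shoulder 2724 0.17230820415251097 [ 0.60075348 -0.20913686  0.17018847] [ 0.63853585 -0.15405298  0.17682917] [ 0.62717162 -0.18183041]
37.125 [0.53227485 0.06394397 0.13592758] [ 0.3  0.9 -3.3]
(array([0.5311, 0.0646]), np.float64(0.0527))
```

View pics/w12.png

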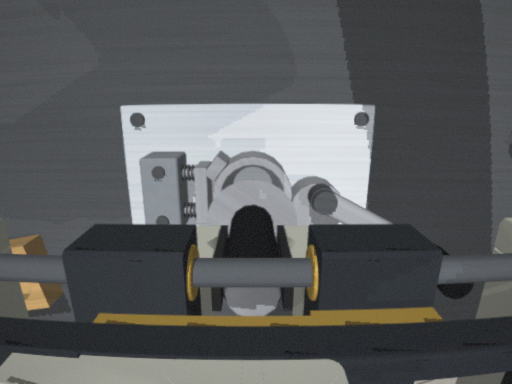

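Ring at (0.5311, 0.0646), which matches the predicted seat. The gauge sits within 1 mm of the TCP. Now I lower it with force checks.

Run:
```python
from h import *
def F(n=5):
    L=[]
    for _ in range(n): robot.dwell(.02); L.append(robot.read_force())
    return np.mean(L,0)
x,y=.5312,.0640
robot.servo_line((x,y,.102),speed=.1); robot.dwell(.3); f0=F(); print(f0.round(2),robot.read_position().round(4),robot.read_t())
zc=.102
while zc>.0890:
    zc-=.001 if zc<.0975 else .002
    robot.servo_line((x,y,zc),speed=.02); robot.dwell(.1); f=F(); print(round(zc,4),(f-f0).round(2),robot.read_position()[2].round(4))
    if f[2]-f0[2]>1.2 or np.hypot(*(f-f0)[:2])>2.5: break
print(robot.read_t())
```

```text
[-0.15 -0.04 -3.65] [0.5314 0.0641 0.1024] 37.9917
0.1 [ 0.33  0.22 -0.05] 0.1
0.098 [ 0.27  0.06 -0.38] 0.098
0.096 [ 0.19  0.31 -0.67] 0.096
0.095 [ 0.1   0.06 -0.29] 0.095
0.094 [ 0.05  0.12 -0.13] 0.094
0.093 [0.24 0.01 0.26] 0.093
0.092 [ 0.17  0.29 -0.11] 0.092
0.091 [-1.5   0.04  8.76] 0.0915
41.4583
```

Contact came at TCP z ≈ 0.0917, as predicted. I ease off slightly, release, retreat and check.

Run:
```python
from h import *
robot.servo_line((.5312,.0640,.0916),speed=.01); robot.dwell(.2); print(robot.read_force().round(2))
robot.move_gripper(.5); robot.dwell(.2); print(robot.read_force().round(2))
robot.servo_line((.5312,.0640,.165),speed=.12)
robot.goto((.61,.08,.25),Rd(180)); robot.dwell(.2)
shot('wrist','w13');shot('side','s13')
W=np.load('/tmp/w13.npz')['W'];z=W[...,2];d=np.hypot(W[...,0]-.531,W[...,1]-.0645)
for z0,R in((.135,.013),(.064,.028)):
    P=W[(abs(z-z0)<.004)&(d<.04)]
    print(z0,len(P),np.median(P[:,2]),P.min(0),P.max(0),((P.max(0)+P.min(0))/2).round(4)) if len(P) else 0
print(robot.read_t())
im=np.load('/tmp/s13.npz')['im'][170:290,200:360,::-1]; cv2.imwrite('pics/cs13.png',cv2.resize(im,None,fx=4,fy=4,interpolation=cv2.INTER_CUBIC))
```

```text
[ 0.03 -0.59  1.62]
[ 0.03  0.24 -0.37]
0.135 156 0.13585075407261588 [0.51875584 0.0529861  0.1338509 ] [0.54419907 0.0775875  0.13898491] [0.5315 0.0653 0.1364]
0.064 1562 0.06504179365129753 [0.50370716 0.03747877 0.06246151] [0.55799951 0.09221181 0.06737522] [0.5309 0.0648 0.0649]
44.2833
```

View pics/w13.png

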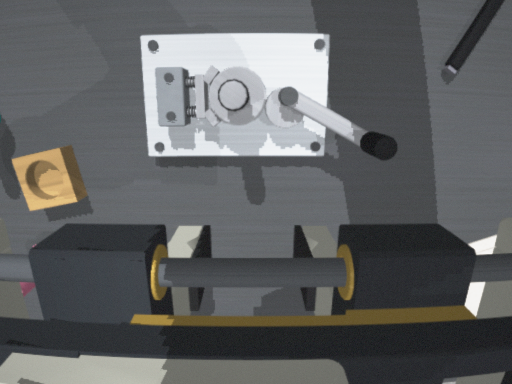

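View pics/cs13.png

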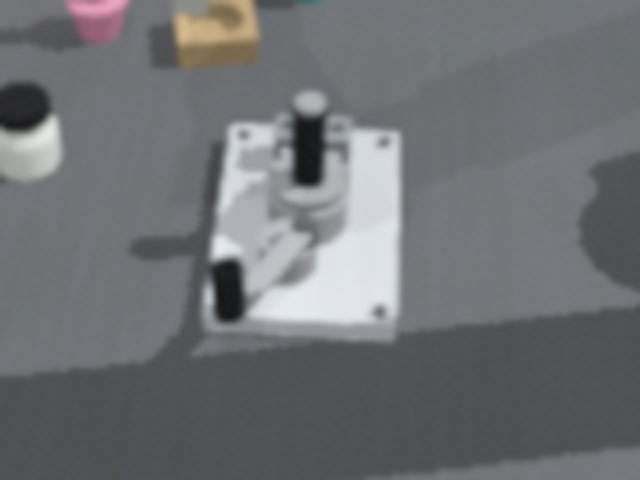

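w13 shows the gauge cap at (233,95), centred in the ring against the V, with the lever in. I do one last check of the jaw push against w2, taken from the same pose, then hand in.

Run:
```python
from h import *
A=cv2.cvtColor(np.load('/tmp/w2.npz')['im'],cv2.COLOR_RGB2GRAY);B=cv2.cvtColor(np.load('/tmp/w13.npz')['im'],cv2.COLOR_RGB2GRAY)
def tr(r0,r1,c0,c1,pad=10):
    t=A[r0:r1,c0:c1];f=4
    t=cv2.resize(t,None,fx=f,fy=f,interpolation=cv2.INTER_CUBIC);s=cv2.resize(B[r0-pad:r1+pad,c0-pad:c1+pad],None,fx=f,fy=f,interpolation=cv2.INTER_CUBIC)
    m=cv2.matchTemplate(s,t,cv2.TM_CCOEFF_NORMED);_,v,_,l=cv2.minMaxLoc(m);return v,l[0]/f-pad,l[1]/f-pad
for n,b in dict(block=(62,130,150,184),jawU=(62,84,204,226),jawD=(104,128,204,226),bar=(72,118,196,212)).items(): print(n,tr(*b))
W=np.load('/tmp/w2.npz')['W'];print(np.abs(W[95,178]-W[95,168])/10)
robot.job_done(); print(robot.read_t())
```

```text
block (0.9925822615623474, -0.5, 1.5)
jawU (0.8998775482177734, -4.0, 0.5)
jawD (0.7170009613037109, -3.5, 2.0)
bar (0.9485213756561279, -3.5, 1.5)
[1.28006636e-05 1.03539815e-03 1.89718502e-04]
the job is handed in; nothing more can be done
the job is handed in; nothing more can be done
```

The job is done and handed in at about 44 s of the 72 s limit; no verdict was reported, so the checks below are my own.

- **Lever:** I swung it fully open. The knob measured about 161°, where fully open is 160°.
- **Ring:** I set it in front of the V-jaw and released it, then turned the lever to about 99° to clamp it. In the last check the ring measured (0.531, 0.0646), against a predicted seat at about y = 0.0645.
- **Jaw push:** Tracking the jaw between pictures gave about 3.6 mm right after clamping. Comparing first and last wrist pictures gave about 3.2 mm, so it is within the 1 to 6 mm limits.
- **Gauge:** I took the black-handled gauge from its stand and lowered it until it touched, with about 9 N at first contact, then eased off and let go. Its shoulder is at 65 mm height where about 64 mm was expected. It is centred within about 0.5 mm and tilted about 0.01 rad.
- **Bystanders and robot:** I kept clear of the basket, jar and marker, but I did not re-measure their positions. The robot finished clear of everything.

Two checks did not come out cleanly:
- **Ring position after clamping:** The first fit gave y = 0.0635, about 1 mm off the later 0.0646. I trusted the later one because it matched the predicted seat.
- **Top camera:** The arm blocked its view of the ring, so it gave no usable measurement there.

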